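# Lock the spare-blade box

## Robot

A 6-joint arm with a two-finger parallel gripper is mounted at the origin on the work surface; the furniture and walls round the work are solid. World frame = base frame: x ahead of the robot, y to its left, z up, the work surface at z = 0. Lengths are in m, angles in rad, forces in N, time in s.
With the tool pointing down it reaches from about 0.35 to 0.975 m from the base axis. Payload 4.9 kg.
Tool frame: the origin (TCP) lies at the very end of the fingers, on their centre line; the grasp point (between the pads) lies 19 mm behind it; z points along the fingers, y is the line along which they close (so a half turn about z gives the same grasp; the last joint's range is limited). The gripper opens to 85 mm and grips with 20 to 120 N. Pads are 22 mm wide; open, the fingers measure 114 mm over their backs; the gripper's body (76 mm by 85 mm) begins 54 mm behind the grasp point. The pads swing forward as they close: fully open they stand 13 mm farther back than shut.
Start: joints at [-1.441, 0.053, 1.613, -0, 1.476, -0.119], TCP at [0.154, -0.606, 0.231] pointing down, gripper open.
Joint ranges: [-3.01, 3.01], [-1.01, 2.22], [0.06, 2.58], [-1.02, 4.17], [0.09, 2.62], [-3.14, 3.14]. Speed limits (rad/s): [2.57, 2.57, 3.14, 3.14, 3.14, 3.14].

## Interface

Orientations are given as a rotation vector (axis times angle).
In Python, from station import get_obs, optics, ctrl gives the robot as it stands.
- The arm moves only by the shell command python3 -m pendant 'ROWS' [FORCE]. ROWS is JSON, a list of rows, each a list of 3 entries, a list of its own where there are three numbers: the shift along the tool's x, y, z in mm, then the turn, a rotation vector about the tool's x, y, z in rad, then the opening, from 0 (shut) to 1 (fully open). A call has 1 to 12 rows; each row shifts and turns the commanded pose from where the row before left it, along the tool's axes as they then stand; what a row does not reach is not made up. A row lasts 1/12 s, in which the tool goes at most 41.7 mm and 7.16 degrees, less where a joint would pass 70% of its speed; a pose out of reach is approached as far as the arm can. A call is refused whole if a number of a shift passes 41.7 or a number of a turn 0.125, either way. A call with a gripper value outside its range is refused whole. The fingers move at their own pace and stop on an object; FORCE is the grip in N (left out, the last holds). Time passes only in rows, so rows that do not move let the fingers close. It gives the time, the measured TCP pose, the force, the opening and the grip force at its end, in the units of the state.
- get_obs(): the state, without advancing time (a new reading comes with each control period).
- optics.get_image(name): name is "side" or "top" or "wrist"; returns the picture (420x560x3 uint8, red, green, blue); there is no depth.
- optics.camera_model(name): a dict with "fx", "fy", "cx", "cy" (pixels), "cam_to_world" (4x4, takes a point from camera to world coordinates). Camera axes: x right, y up, looking along -z (the intrinsics and any distortion apply to the point x, -y, -z); pixel columns grow to the right and rows downward; lengths in m; the calibration is good to about 2 mm. A picture is of the moment at which its call begins: read the wrist's pose just before it. camera_model takes no time and is no camera call; for the wrist camera it gives the pose at the moment of the call.
- ctrl.finish_job(): hands the job in; it is judged then, once.
The state is a dict: "t": time; "q": joint angles; "dq": joint speeds; "effort": joint torques, N m; "tool_pos": TCP position; "tool_rot": TCP orientation; "contact_force": force on the tool from outside, world axes, zero at the start; "wrist_torque": the same for the moment, N m; "opening": finger opening in m; "grip_force": force on a finger pad.
Only numpy, scipy, OpenCV 4.12 (cv2) and the standard library are available. Lean on these libraries where they do the work, as an engineer would, in place of code of your own. Each camera call takes 0.05 s, during which the arm holds its last target. There are 200 camera calls.

## Task

The spare blades must be locked away before slicing starts, but somebody left the blade box open with its bolt shot, so the lid cannot shut. Using only the fingertips, push the red knob to draw the bolt fully back, push the lid down until it is fully shut, then push the knob the other way until the bolt is fully home over the lid's tab. Pick nothing up, don't shove the box out of its place, and leave everything else on the table as it is.

Things in the scene. Friction and masses are not known exactly. Their poses are not given: they have to be found in the camera images.
- blade_box: open grey steel box of spare blades, 3.5 kg, held on the table by friction alone (shoves over 15 N move it). Walls 190 (x) x 125 (y) mm, 55 high. Origin at the centre of its underside; x points from the front wall (x = -92 mm, facing the robot, with the bolt) to the hinge side (back wall x = +98), y along the front wall the way the bolt draws back, z up
- blade_box_lid (a joint): lid hinge, rad: 0 = fully shut (flat on the box, top face 57 mm above the table), larger = further open. Flat lid 129 mm wide (y), 2 mm thick, free edge 195 mm from the hinge axis. The hinge is stiff: the lid stays at any angle; 2 to 3 N near its free edge move it. A bolt left shot meets the lid's tab and keeps the lid 0.055 rad open
- lid_hinge (a point): middle of the lid's hinge axis, in the box frame x = 101, y = 0, z = 55.5 mm; the axis runs along the box's y. At lid angle a, a point of the lid r mm from the axis lies at x = 101 - r cos(a), z = 55.5 + r sin(a)
- lid_tab (a point): middle of the outer edge of the lid's tab (28 mm wide, standing 10 mm out of the middle of the lid's free edge), on its top face, 205 mm from the hinge axis; turns with the lid
- bolt (a joint): slide of the bolt, m: 0 = fully home (tip lying 25 mm across the closed lid's tab, 3 mm above it), 0.028 = fully drawn back (tip 3 mm clear of the tab); it still blocks the tab below about 0.025. Grows along the box's +y. A stop at both ends; stays where it is left; about 2 N move it
- bolt_knob (a point): centre of the top of the bolt's upright red knob, 16 mm across, from 72 to 98 mm above the table; in the box frame x = -103.5, y = 27 mm plus the bolt's travel. The bolt runs in a bracket on the front wall (y = 16 to 66 mm, top 70 mm above the table); closed fingers have free room beside the knob on both sides along y, above the bracket
- offcut_tub: white round tub for trimmings, 115 mm wide, 70 mm high; origin at the centre of its underside; a bystander, leave it alone
- whetstone: brown and grey sharpening stone, 60 x 180 x 25 mm; origin at the centre of its underside; a bystander, leave it alone
- slice_pile: small heap of mushroom slices, 98 x 121 x 64 mm; origin under its middle; a bystander, leave it alone
- twist_timer: round kitchen timer with a green top, 68 mm wide, 40 mm high; origin at the centre of its underside; a bystander, leave it alone
- marker: grey marker pen with red ends, 141 x 20 x 21 mm, lying; origin under its middle; a bystander, leave it alone
- probe_thermometer: white probe thermometer, 26 x 161 x 22 mm, lying; origin under its middle; a bystander, leave it alone
- scraper: steel bench scraper with a black grip, 117 x 126 x 19 mm, lying flat; origin under its middle; a bystander, leave it alone
- tally_counter: small white hand tally counter, 52 x 55 x 34 mm; origin at the centre of its underside; a bystander, leave it alone
- mushroom_5: single mushroom slice, 36 x 50 x 6 mm; origin under its middle; a bystander, leave it alone
- mushroom_7: single mushroom slice, 57 x 50 x 8 mm; origin under its middle; a bystander, leave it alone

How it is judged:
By the outcome, as a careful person would: the job done as asked, in the order asked, and still so for the second after the job is handed in, with the robot touching nothing.
It also fails if it takes over 72 s, if anything falls off the work surface, if the arm or the gripper's body presses on something with over 40 N, if the wrist force passes 120 N, or if a joint passes its speed limit or range.

## Working session

There is one attempt and no reset: what is moved stays moved. The work goes in short steps, Python scripts to look and compute and a shell command to move; the robot and the scene stay as the last step left them, time stands still between calls to the robot, and variables do not carry over. Pictures are saved under pics/ and viewed, at most 11 in all, crops included, and the job is handed in when it is done.

```bash
mkdir -p pics; ls; python3 - <<'E'
from station import get_obs, optics, ctrl
import cv2,numpy as np
for n in("top","side"):
    cv2.imwrite(f"pics/{n}0.png",optics.get_image(n)[:,:,::-1])
    m=optics.camera_model(n);print(n,{k:np.round(v,3).tolist() if not isinstance(v,str) else v for k,v in m.items()})
o=get_obs();print(o["t"],o["tool_pos"],o["tool_rot"],o["opening"])
E
```

```text
pics
top {'fx': 491.687, 'fy': 491.687, 'cx': 273.044, 'cy': 208.05, 'cam_to_world': [[-0.006, 0.998, -0.067, 0.369], [-1.0, -0.005, 0.019, 0.002], [0.019, 0.067, 0.998, 1.478], [0.0, 0.0, 0.0, 1.0]]}
side {'fx': 391.418, 'fy': 391.418, 'cx': 278.048, 'cy': 211.275, 'cam_to_world': [[-0.999, 0.016, -0.037, 0.454], [-0.04, -0.386, 0.922, 1.008], [0.0, 0.923, 0.386, 0.531], [0.0, 0.0, 0.0, 1.0]]}
0.1 [ 0.15382114 -0.60519732  0.23019309] [-3.11549102e+00 -3.89572789e-01  2.04772449e-05] 0.08554683519981719
```

View pics/top0.png

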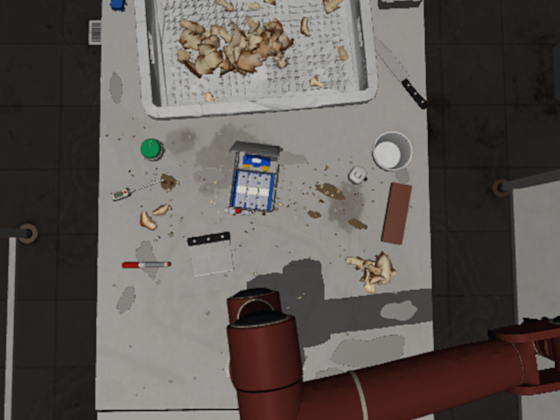

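View pics/side0.png

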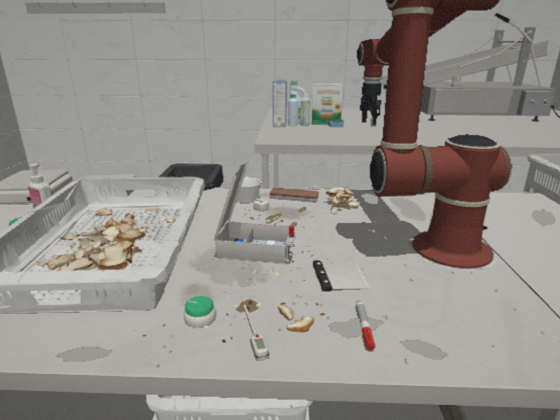

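The top view shows the box at about (255,180), its front and red knob near (237,211) and the raised lid at (255,147). In the side view the knob is at (292,230) and the lid runs from (222,230) to (243,168). Next I'll enlarge and measure.

```bash
cat > h.py <<'E'
import cv2,numpy as np
from station import get_obs, optics, ctrl
def ray(n,u,v,m=None):
    m=m or optics.camera_model(n);T=np.array(m["cam_to_world"])
    d=T[:3,:3]@np.array([(u-m["cx"])/m["fx"],-(v-m["cy"])/m["fy"],-1]);return T[:3,3],d
def plane(n,u,v,z,m=None):
    c,d=ray(n,u,v,m);return c+d*(z-c[2])/d[2]
def proj(n,p,m=None):
    m=m or optics.camera_model(n);T=np.array(m["cam_to_world"]);q=T[:3,:3].T@(np.asarray(p)-T[:3,3])
    return np.array([m["cx"]+m["fx"]*q[0]/-q[2],m["cy"]-m["fy"]*q[1]/-q[2]])
def tri(a,b):
    (c1,d1),(c2,d2)=a,b;s=np.linalg.lstsq(np.c_[d1,-d2],c2-c1,rcond=None)[0]
    p,q=c1+s[0]*d1,c2+s[1]*d2;return (p+q)/2,np.linalg.norm(p-q)
def red(im):
    h=cv2.cvtColor(im,cv2.COLOR_RGB2HSV);return (((h[...,0]<8)|(h[...,0]>172))&(h[...,1]>140)&(h[...,2]>70)).astype(np.uint8)
E
python3 - <<'E'
from h import *
ims={}
for n,(x,y,w,hh) in {"top":(205,125,100,100),"side":(200,150,110,125)}.items():
    im=cv2.imread(f"pics/{n}0.png")[:,:,::-1];
    k=red(im);c=cv2.connectedComponentsWithStats(k)
    for i in range(1,c[0]):
        s=c[2][i]
        if x<s[0]<x+w and y<s[1]<y+hh: print(n,s,c[3][i])
    ims[n]=cv2.resize(np.ascontiguousarray(im[y:y+100,x:x+100,::-1]),(400,400),interpolation=cv2.INTER_CUBIC) if n=="top" else cv2.resize(np.ascontiguousarray(im[y:y+100,x:x+100,::-1]),(400,400),interpolation=cv2.INTER_CUBIC)
cv2.imwrite("pics/c.png",np.hstack([ims["top"],ims["side"]]))
E
```

```text
top [236 208   4   5  19] [237.42105263 210.10526316]
side [289 226   5  10  41] [291.14634146 230.34146341]
```

View pics/c.png

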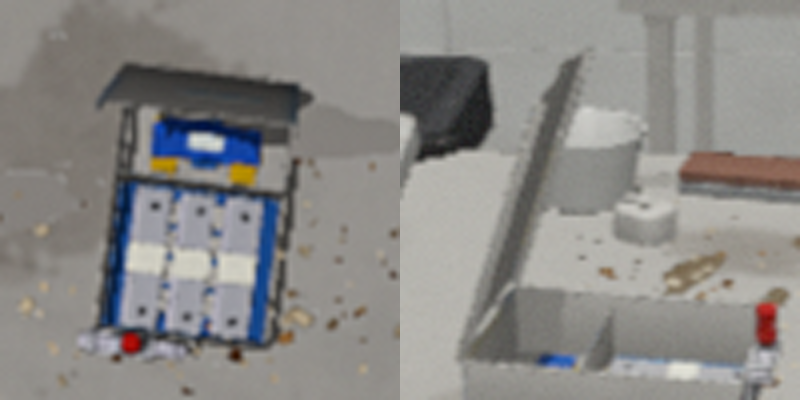

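Enlarged: knob at crop (131,342), which is top pixel (237.6,210.3). The rim's front corners are at crop ~(97,332) and (272,345), and its sides run up to ~(125,108) and (297,120). In the side crop the near lid edge runs from about (462,358) to (590,50).

```bash
python3 - <<'E'
from h import *
k,e=tri(ray("top",237.5,210.1),ray("side",291.2,230.3));print("knob tri",k,e,plane("top",237.5,210.1,.09))
T=lambda u,v,z:plane("top",205+u/4,125+v/4,z)
fl,fr,bl,br=T(97,332,.055),T(272,345,.055),T(124,112,.055),T(297,120,.055)
print("rim",fl,fr,bl,br,np.linalg.norm(fl-fr),np.linalg.norm(fl-bl))
for a,b in((fr,fl),): print("y-axis yaw",np.arctan2(*(b-a)[[1,0]])-np.pi/2)
for a,b in((fl,bl),(fr,br)): print("x yaw",np.arctan2(*(b-a)[[1,0]]))
yaw=np.mean([np.arctan2(*(bl-fl)[[1,0]]),np.arctan2(*(br-fr)[[1,0]])]);ex=np.array([np.cos(yaw),np.sin(yaw)]);ey=np.array([-ex[1],ex[0]])
kk=plane("top",237.5,210.1,.09)[:2]
for t in(0,.028):print("box origin if travel",t,kk+ex*.1035-ey*(.027+t))
print("mid front",(fl+fr)[:2]/2+ex*.0925)
S=lambda u,v:(200+u/4,150+v/4)
# lid edge near (y=+64.5): predicted side pixels for angles
o=(fl+fr)[:2]/2+ex*.0925
for a in(1.0,1.1,1.2,1.3,1.4,1.5):
    p=o+ex*(.101-.195*np.cos(a))+ey*.0645; q=o+ex*(.101-.195*np.cos(a))-ey*.0645;z=.0555+.195*np.sin(a)
    print(a,(proj("side",[*p,z])-[200,150])*4,(proj("top",[*p,z])-[205,125])*4,(proj("top",[*q,z])-[205,125])*4)
h=o+ex*.101+ey*.0645;print("hinge side",(proj("side",[*h,.0555])-[200,150])*4)
E
```

```text
knob tri [0.45664766 0.07600194 0.08713344] 0.00023366322177646362 [0.45658349 0.07584719 0.09      ]
rim [0.46500411 0.10155367 0.055     ] [ 0.45495532 -0.0250818   0.055     ] [0.62576346 0.08187117 0.055     ] [ 0.61952866 -0.04434447  0.055     ] 0.1270335415543285 0.16195977364443398
y-axis yaw -0.07918619525670367
x yaw -0.12182824696288419
x yaw -0.11651598329145094
box origin if travel 0 [0.55613937 0.03673356]
box origin if travel 0.028 [0.55281045 0.00893215]
mid front [0.55182365 0.02723859]
1.0 [207.85183656 135.77429988] [ 94.28707656 174.98167429] [293.4069651  197.96380176]
1.1 [180.6883539  119.45660376] [ 96.35499673 146.68061052] [296.81943566 169.85074259]
1.2 [152.16981873 105.72056942] [ 98.80534935 117.10580634] [300.34315128 140.43451892]
1.3 [122.65010599  94.7413637 ] [101.60887982  86.66427155] [303.92898097 110.11924524]
1.4 [92.49819965 86.65301418] [104.72883115  55.78983897] [307.52537252  79.33638518]
1.5 [62.09094515 81.54592584] [108.12171697  24.93202328] [311.07970053  48.53370106]
hinge side [ 60.01985129 360.70008106]
```

```bash
python3 -m pendant '[[[0,0,0],[0,0,0.12],0],[[0,0,0],[0,0,0.12],0],[[0,0,0],[0,0,0.12],0],[[0,0,0],[0,0,0],0]]' && python3 -m pendant '[[[6,-20,0],[0,0,0],0],[[11.5,-38.5,0],[0,0,0],0],[[11.5,-38.5,0],[0,0,0],0],[[11.5,-38.5,0],[0,0,0],0],[[11.5,-38.5,0],[0,0,0],0],[[11.5,-38.5,0],[0,0,0],0],[[11.5,-38.5,0],[0,0,0],0],[[11.5,-38.5,0],[0,0,0],0],[[11.5,-38.5,0],[0,0,0],0]]' && python3 -m pendant '[[[11.5,-38.5,0],[0,0,0],0],[[11.5,-38.5,0],[0,0,0],0],[[11.5,-38.5,0],[0,0,0],0],[[11.5,-38.5,0],[0,0,0],0],[[11.5,-38.5,0],[0,0,0],0],[[11.5,-38.5,0],[0,0,0],0],[[11.5,-38.5,0],[0,0,0],0],[[11.5,-38.5,0],[0,0,0],0],[[6,-20,0],[0,0,0],0],[[0,0,0],[0,0,0],0],[[0,0,0],[0,0,0],0]]'
python3 - <<'E'
from h import *
o=get_obs();m=optics.camera_model("wrist");im=optics.get_image("wrist")
import json;json.dump({k:(v.tolist() if hasattr(v,'tolist') else v) for k,v in m.items()},open("w1.json","w"))
cv2.imwrite("pics/w1.png",im[:,:,::-1]);print(np.round(m["cam_to_world"],3),m["fx"],o["contact_force"])
c=cv2.connectedComponentsWithStats(red(im))
for i in range(1,c[0]):
    if c[2][i][4]>30:print(c[2][i],c[3][i])
E
```

```text
t: 0.43
tool_pos: [0.1539, -0.6054, 0.2306]
tool_rot: [-3.135, 0.177, 0.0]
contact_force: [0.1, 0.2, -0.2]
opening: 0.0388
grip_force: 0.0
t: 1.18
tool_pos: [0.2878, -0.2887, 0.231]
tool_rot: [-3.137, 0.171, -0.0]
contact_force: [0.8, 0.4, 0.0]
opening: 0.0003
grip_force: 0.0
t: 2.1
tool_pos: [0.4213, 0.0254, 0.2309]
tool_rot: [3.137, -0.166, -0.002]
contact_force: [-0.5, 0.1, -0.9]
opening: -0.0001
grip_force: 0.0
[[-0.105  0.947  0.304  0.499]
 [-0.994 -0.1   -0.032  0.016]
 [-0.    -0.305  0.952  0.374]
 [ 0.     0.     0.     1.   ]] 314.7237609433766 [-0.45039994  0.10235978 -0.8995147 ]
[211 155  17  18 205] [219.0195122  163.70731707]
[ 88 280   6  10  49] [ 90.36734694 284.81632653]
[  0 286  25  15 296] [ 11.1722973  293.12162162]
```

View pics/w1.png

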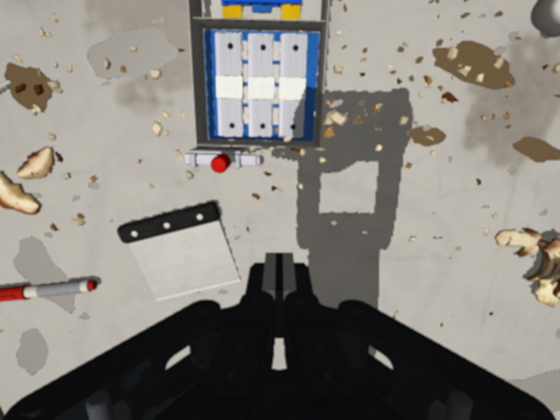

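The wrist view shows the knob at (219,163), the bracket and bolt from x≈188 to 262 at row 159, and the front rim corners at about (195,147) and (326,147), with the side walls going up to (191,18) and (328,22). The scraper is below left, at (180,250).

```bash
python3 - <<'E'
from h import *
import json;m=json.load(open("w1.json"))
P=lambda u,v,z:plane("w",u,v,z,m)[:2]
a,b=P(195,147,.055),P(326,147,.055);l=P(191,18,.055);r=P(328,22,.055)
k=P(219.2,162.5,.096);kt,e=tri(ray("w",219,163.7,m),ray("top",237.5,210.1))
yaws=[np.arctan2(*(l-a)[::-1]),np.arctan2(*(r-b)[::-1]),np.arctan2(*(a-b)[::-1])-np.pi/2];print("yaw",yaws,"width",np.linalg.norm(a-b),"knob",k,kt,e)
y=-.112;ex=np.array([np.cos(y),np.sin(y)]);ey=np.array([-ex[1],ex[0]])
o=(a+b)/2+ex*.0925;d=k-o;print("origin",o,"knob in box",d@ex,d@ey,"bracket ends/tip in box",[(P(u,159,z)-o)@ey for u,z in((188,.065),(262,.065))])
E
```

```text
yaw [np.float64(-0.15501610173979488), np.float64(-0.07554126893042316), np.float64(-0.10512222763985402)] width 0.13109763434949923 knob [0.45834144 0.07373732] [0.45646489 0.07566499 0.08944627] 0.0005212343013431996
origin [0.55527506 0.0282456 ] knob in box -0.10141071967384928 0.03437281439431701 bracket ends/tip in box [np.float64(0.07065221277949138), np.float64(-0.0019135658745315313)]
```

```bash
python3 -m pendant '[[[10,-4,0],[0,0,0],0],[[12,-5,20],[0,0,0],0],[[8.5,-4,30],[0,0,0],0],[[0,0,30],[0,0,0],0],[[0,0,30],[0,0,0],0],[[0,0,25],[0,0,0],0],[[0,0,15],[0,0,0],0],[[0,0,0],[0,0,0],0],[[0,0,0],[0,0,0],0]]'
python3 - <<'E'
from h import *
import json
m=optics.camera_model("wrist");im=optics.get_image("wrist")
cv2.imwrite("pics/w2.png",im[:,:,::-1])
c=cv2.connectedComponentsWithStats(red(im))
for i in range(1,c[0]):
    if c[2][i][4]>100:print(c[2][i],c[3][i])
o=get_obs();print(proj("w",o["tool_pos"],m),plane("w",*c[3][1],.095,m))
E
```

```text
t: 2.9
tool_pos: [0.4524, 0.0329, 0.0807]
tool_rot: [3.136, -0.177, -0.003]
contact_force: [0.3, -0.2, -0.2]
opening: 0.0001
grip_force: 0.0
[ 171  253   39   49 1287] [190.01942502 277.05439005]
[276.72598182 268.59256708] [0.46074705 0.07233517 0.095     ]
```

View pics/w2.png

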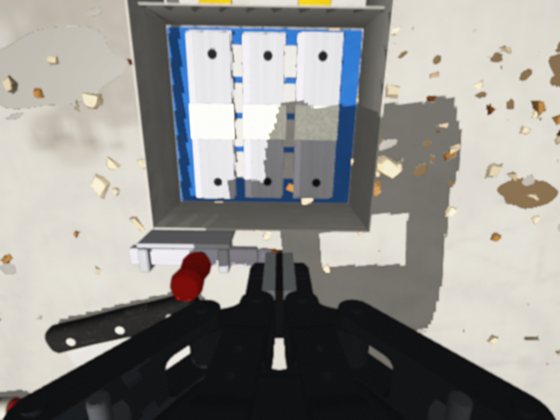

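The fingertips at (277,268) stand to the right of the knob (top at (187,283)) and in line with it along x. The travel is clear.

```bash
python3 -m pendant '[[[0,-6,0],[0,0,0],0],[[0,-6,0],[0,0,0],0],[[0,-3,0],[0,0,0],0],[[0,0,0],[0,0,0],0]]'; python3 -m pendant '[[[0,-2,0],[0,0,0],0],[[0,-2,0],[0,0,0],0],[[0,-2,0],[0,0,0],0],[[0,0,0],[0,0,0],0]]';python3 -m pendant '[[[0,-2,0],[0,0,0],0],[[0,-2,0],[0,0,0],0],[[0,-2,0],[0,0,0],0],[[0,0,0],[0,0,0],0]]'
```

```text
t: 3.28
tool_pos: [0.4556, 0.0496, 0.0824]
tool_rot: [-3.137, 0.173, -0.003]
contact_force: [0.0, -0.6, -0.8]
opening: 0.0001
grip_force: 0.0
t: 3.62
tool_pos: [0.4557, 0.055, 0.0814]
tool_rot: [3.136, -0.174, 0.0]
contact_force: [-0.4, -0.4, 0.2]
opening: -0.0001
grip_force: 0.3
t: 3.95
tool_pos: [0.4564, 0.061, 0.0814]
tool_rot: [3.137, -0.174, 0.0]
contact_force: [0.3, -1.0, 1.1]
opening: -0.0003
grip_force: 0.7
```

```bash
for i in 1 2 3; do python3 -m pendant '[[[0,-2,0],[0,0,0],0],[[0,-2,0],[0,0,0],0],[[0,0,0],[0,0,0],0]]' | egrep 'pos|force'; done
python3 - <<'E'
from h import *
m=optics.camera_model("wrist");im=optics.get_image("wrist")
c=cv2.connectedComponentsWithStats(red(im));print([(c[2][i].tolist(),c[3][i]) for i in range(1,c[0]) if c[2][i][4]>200])
cv2.imwrite("pics/w3.png",im[150:350,80:400,::-1])
E
```

```text
tool_pos: [0.4569, 0.0651, 0.0814]
contact_force: [0.9, -1.8, 0.7]
grip_force: 0.7
tool_pos: [0.4573, 0.0691, 0.0814]
contact_force: [1.0, -1.4, 1.2]
grip_force: 0.6
tool_pos: [0.4577, 0.0731, 0.0813]
contact_force: [0.7, -0.8, 0.8]
grip_force: 0.6
[([218, 253, 34, 48, 1157], array([234.12445981, 276.61538462]))]
```

View pics/w3.png

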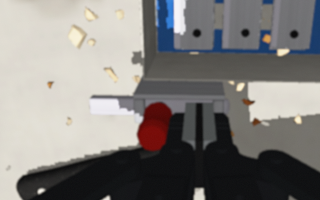

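The fingers are touching the knob (red at crop (155,125)). The bolt is sliding left out of the bracket, so I'll continue to the stop.

```bash
for i in 1 2 ; do python3 -m pendant '[[[0,-2,0],[0,0,0],0],[[0,-2,0],[0,0,0],0],[[0,0,0],[0,0,0],0]]' | egrep 'pos|force'; done;  for i in 1 2 3; do python3 -m pendant '[[[0,-1,0],[0,0,0],0],[[0,0,0],[0,0,0],0]]' | egrep 'pos|force'; done
```

```text
tool_pos: [0.458, 0.0768, 0.0813]
contact_force: [0.3, -2.0, 0.7]
grip_force: 1.2
tool_pos: [0.4586, 0.0792, 0.0813]
contact_force: [0.1, -8.9, 0.7]
grip_force: 4.2
tool_pos: [0.4588, 0.0799, 0.0813]
contact_force: [1.2, -9.8, 0.1]
grip_force: 4.6
tool_pos: [0.459, 0.0808, 0.0813]
contact_force: [1.8, -9.6, -0.2]
grip_force: 4.7
tool_pos: [0.4592, 0.0818, 0.0813]
contact_force: [1.6, -9.7, 0.0]
grip_force: 4.8
```

Contact force levelled off near 9.7 N while the tool kept moving, so I've stopped. I'll back off and check whether the bolt is at its stop and whether the box shifted.

```bash
python3 -m pendant '[[[0,4,0],[0,0,0],0],[[0,10,0],[0,0,0],0],[[0,5,-20],[0,0,0],0],[[-10,0,-40],[0,0,0],0],[[-10,20,-40],[0,0,0],0],[[-10,11.5,-40],[0,0,0],0],[[0,2,-9.5],[0,0,0],0],[[0,0,0],[0,0,0],0],[[0,0,0],[0,0,0],0]]'
python3 - <<'E'
from h import *
import json
m=optics.camera_model("wrist");im=optics.get_image("wrist");cv2.imwrite("pics/w4.png",im[:,:,::-1])
json.dump({k:(v.tolist() if hasattr(v,'tolist') else v) for k,v in m.items()},open("w4.json","w"))
m1=json.load(open("w1.json"));a=cv2.imread("pics/w1.png");b=im[:,:,::-1]
# warp both onto box-top plane z=.055 patch, same world grid; phase-correlate rim/inside
def grid(img,mm,x0,x1,y0,y1,z):
    xs=np.arange(x1,x0,-.0005);ys=np.arange(y1,y0,-.0005)
    uv=np.array([[proj("w",[x,y,z],mm) for y in ys] for x in xs],np.float32)
    return cv2.remap(np.ascontiguousarray(img),uv,None,cv2.INTER_LINEAR)
for nm,rg,z in(("floor left",(.42,.5,.13,.25),0.),("whole box",(.49,.62,-.05,.11),.055),("left wall",(.48,.6,.07,.11),.055),("right wall",(.48,.6,-.06,-.01),.055)):
    A,B=[cv2.cvtColor(grid(i,mm,*rg,z),cv2.COLOR_BGR2GRAY).astype(np.float32) for i,mm in((a,m1),(b,m))]
    print(nm,"shift mm (y-,x-)",np.array(cv2.phaseCorrelate(A,B,cv2.createHanningWindow(A.shape[::-1],cv2.CV_32F))[0])*.5)
c=cv2.connectedComponentsWithStats(red(im))
for i in range(1,c[0]):
    if c[2][i][4]>100:print(c[2][i],c[3][i])
t=optics.get_image("top");t0=cv2.imread("pics/top0.png")[:,:,::-1]
cv2.imwrite("pics/c4.png",np.hstack([cv2.resize(np.ascontiguousarray(b[0:240,120:400]),(560,480)),cv2.resize(np.ascontiguousarray(t[125:225,215:275,::-1]),(240,400)).copy() if 0 else np.zeros((480,1,3),np.uint8)]))
E
```

```text
t: 6.5
tool_pos: [0.4245, 0.0368, 0.2259]
tool_rot: [-3.136, 0.175, -0.001]
contact_force: [0.1, 0.0, -1.4]
opening: -0.0001
grip_force: 0.0
floor left shift mm (y-,x-) [-0.03557381  0.70011735]
whole box shift mm (y-,x-) [-2.78104285  0.63083801]
left wall shift mm (y-,x-) [-1.91912586 -0.40568444]
right wall shift mm (y-,x-) [-1.3873098  -0.48161129]
[192 157  17  18 212] [200.14150943 166.11320755]
[  0 291  33  16 393] [ 15.43256997 298.61323155]
```

View pics/c4.png

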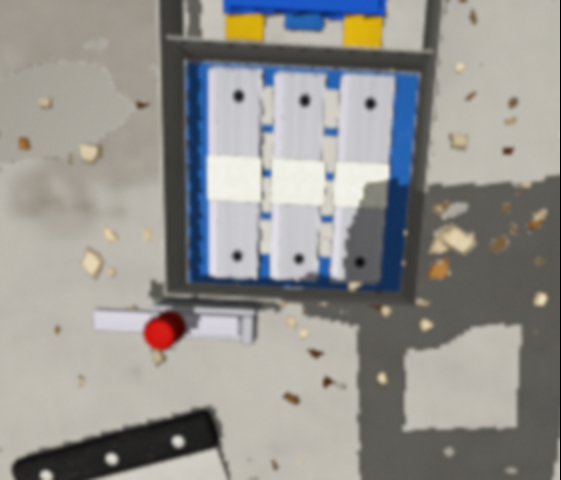

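The bolt's right end is now flush with the bracket end (crop (255,325)) and the knob is at (163,330), so it is drawn back. The box turned by only a hair. Next I'll go over the lid and behind it.

```bash
python3 -m pendant '[[[0,0,-30],[0,0,0],0],[[0,0,-25],[0,0,0],0],[[25,-1,0],[0,0,0],0],[[35,-1,0],[0,0,0],0],[[35,-1,0],[0,0,0],0],[[35,-1,0],[0,0,0],0],[[35,-1,0],[0,0,0],0],[[35,0,0],[0,0,0],0],[[21,0,0],[0,0,0],0],[[0,0,0],[0,0,0],0]]'
python3 - <<'E'
from h import *
cv2.imwrite("pics/s5.png",cv2.resize(np.ascontiguousarray(optics.get_image("side")[60:280,150:350,::-1]),(600,600*220//200))[:600])
E
```

```text
t: 7.43
tool_pos: [0.6465, 0.0172, 0.2759]
tool_rot: [-3.136, 0.174, 0.01]
contact_force: [0.1, -0.3, 0.5]
opening: -0.0001
grip_force: 0.0
```

View pics/s5.png

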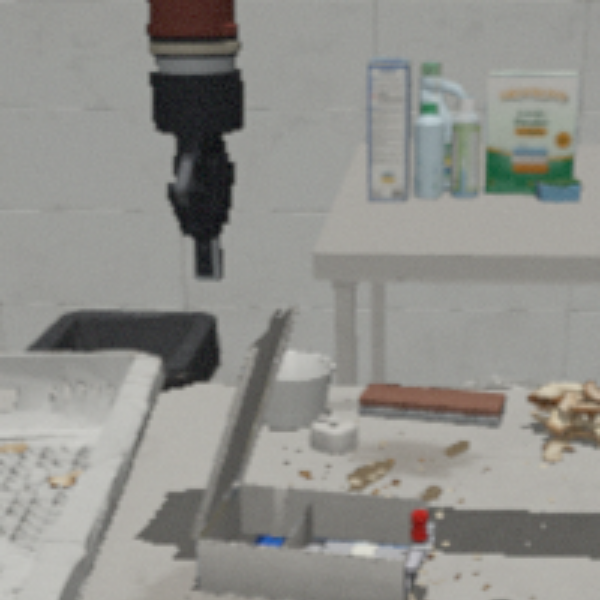

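The fingers, with tips at crop (208,278), are well behind the lid's free edge at about (275,320). I'll go down behind it and pull along the lid's arc.

```bash
python3 -m pendant '[[[0,0,20],[0,0,0],0],[[0,0,25],[0,0,0],0],[[0,0,16],[0,0,0],0],[[-10,0,0],[0,0,0],0],[[-10,0,0],[0,0,0],0],[[-9,0,0],[0,0,0],0],[[-9,0,0],[0,0,0],0],[[0,0,0],[0,0,0],0]]'|egrep 'pos|force'
python3 -m pendant '[[[-8,0,3.5],[0,0,0],0],[[-8,0,3.5],[0,0,0],0],[[-7.5,0,4],[0,0,0],0],[[-7.5,0,4],[0,0,0],0],[[0,0,0],[0,0,0],0]]'|egrep 'pos|force'
python3 -m pendant '[[[-7,0,5],[0,0,0],0],[[-7,0,5],[0,0,0],0],[[-6.5,0,5.5],[0,0,0],0],[[-6.5,0,5.5],[0,0,0],0],[[0,0,0],[0,0,0],0]]'|egrep 'pos|force'
```

```text
tool_pos: [0.606, 0.0218, 0.2221]
contact_force: [0.5, -0.4, -0.1]
grip_force: 0.0
tool_pos: [0.5742, 0.0252, 0.2036]
contact_force: [-0.2, 0.9, 0.4]
grip_force: 0.0
tool_pos: [0.5472, 0.0282, 0.182]
contact_force: [-1.0, 1.2, 0.4]
grip_force: 0.0
```

```bash
python3 - <<'E'
from h import *
cv2.imwrite("pics/s6.png",cv2.resize(np.ascontiguousarray(optics.get_image("side")[120:280,170:350,::-1]),(675,600)))
print(get_obs()["contact_force"])
E
```

```text
[ 0.46582155  0.09765005 -0.24687822]
```

View pics/s6.png

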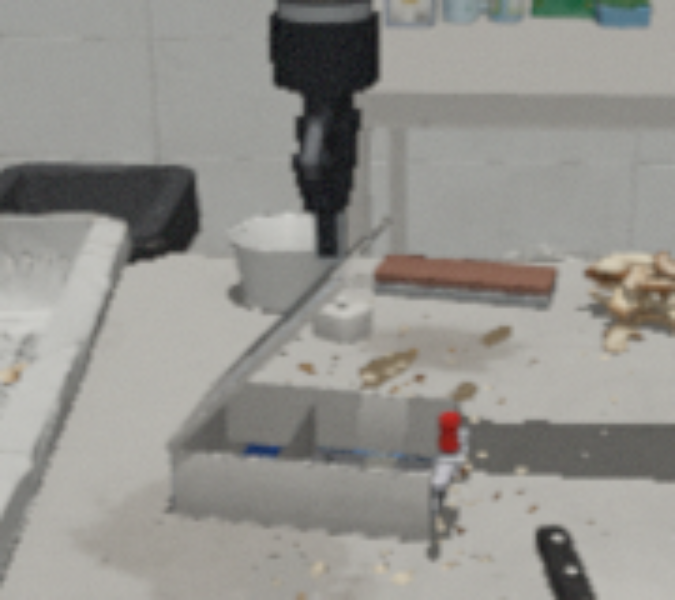

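The lid has followed the fingertips (tip at crop (328,255)) down to about 0.8 rad. I'll continue along the arc.

```bash
python3 -m pendant '[[[-6,0,6],[0,0,0],0],[[-6,0,6],[0,0,0],0],[[-5,0,7],[0,0,0],0],[[-5,0,7],[0,0,0],0],[[-4.5,0,7],[0,0,0],0],[[-4.5,0,7],[0,0,0],0],[[0,0,0],[0,0,0],0]]'|egrep 'pos|force'
python3 -m pendant '[[[-4,0,7.5],[0,0,0],0],[[-4,0,7.5],[0,0,0],0],[[-3,0,8],[0,0,0],0],[[-3,0,8],[0,0,0],0],[[-2,0,8],[0,0,0],0],[[-2,0,8],[0,0,0],0],[[0,0,0],[0,0,0],0]]'|egrep 'pos|force'
python3 -m pendant '[[[-1,0,8],[0,0,0],0],[[-1,0,8],[0,0,0],0],[[0,0,6],[0,0,0],0],[[0,0,0],[0,0,0],0]]'|egrep 'pos|force'
```

```text
tool_pos: [0.5165, 0.0315, 0.1416]
contact_force: [-0.2, 0.3, -0.6]
grip_force: 0.0
tool_pos: [0.4988, 0.0334, 0.0946]
contact_force: [-1.1, 0.4, -0.2]
grip_force: 0.0
tool_pos: [0.4976, 0.0336, 0.0733]
contact_force: [0.0, -0.1, 0.7]
grip_force: 0.0
```

```bash
for i in 1 2 3; do python3 -m pendant '[[[0,0,2],[0,0,0],0],[[0,0,2],[0,0,0],0],[[0,0,0],[0,0,0],0]]'|egrep 'pos|contact'; done;  for i in 1 2 3 4 5 6; do python3 -m pendant '[[[0,0,1],[0,0,0],0],[[0,0,0],[0,0,0],0]]'|egrep 'pos|contact'; done
```

```text
tool_pos: [0.4988, 0.0335, 0.071]
contact_force: [-0.4, 0.4, 0.4]
tool_pos: [0.4987, 0.0335, 0.0669]
contact_force: [0.6, -0.3, -0.6]
tool_pos: [0.4985, 0.0336, 0.0627]
contact_force: [0.4, 1.4, 0.7]
tool_pos: [0.4986, 0.0336, 0.0619]
contact_force: [0.4, -0.2, 0.5]
tool_pos: [0.4986, 0.0336, 0.061]
contact_force: [0.2, -0.6, -0.8]
tool_pos: [0.4987, 0.0336, 0.06]
contact_force: [-0.1, -0.1, 0.2]
tool_pos: [0.4987, 0.0336, 0.059]
contact_force: [-0.3, 0.2, -0.1]
tool_pos: [0.4986, 0.0336, 0.058]
contact_force: [0.6, -0.9, 0.7]
tool_pos: [0.4987, 0.0336, 0.0576]
contact_force: [-2.0, 0.2, 3.7]
```

```bash
for i in 1 2 3; do python3 -m pendant '[[[0,0,1],[0,0,0],0],[[0,0,0],[0,0,0],0]]'|egrep 'pos|contact'; done
```

```text
tool_pos: [0.4987, 0.0336, 0.0574]
contact_force: [-4.7, -0.1, 10.6]
tool_pos: [0.4988, 0.0336, 0.0573]
contact_force: [-8.8, 1.1, 15.4]
tool_pos: [0.4988, 0.0336, 0.0571]
contact_force: [-11.2, 0.4, 19.6]
```

The lid is on a hard stop at z = 57 mm, so it is shut. I'll lift off and find the knob again.

```bash
python3 -m pendant '[[[0,0,-3],[0,0,0],0],[[0,0,-30],[0,0,0],0],[[0,0,-40],[0,0,0],0],[[-20,0,-40],[0,0,0],0],[[-30,0,-40],[0,0,0],0],[[-25,0,-16],[0,0,0],0],[[0,0,0],[0,0,0],0],[[0,0,0],[0,0,0],0]]'
python3 - <<'E'
from h import *
import json
o=get_obs();m=optics.camera_model("wrist");im=optics.get_image("wrist");t=optics.get_image("top")
json.dump({k:(v.tolist() if hasattr(v,'tolist') else v) for k,v in m.items()},open("w7.json","w"))
c=cv2.connectedComponentsWithStats(red(im))
for i in range(1,c[0]):
    if c[2][i][4]>100:print(c[2][i],c[3][i]); 
cv2.imwrite("pics/w7.png",np.ascontiguousarray(im[:,:,::-1]))
for i in range(1,c[0]):
    if 150<c[2][i][4]<300:k=plane("w",*(c[3][i]-[-.2,1.2]),.096,m);print("knob",k,"rel tcp",k[:2]-o["tool_pos"][:2])
E
```

```text
t: 13.45
tool_pos: [0.4308, 0.0412, 0.2151]
tool_rot: [3.137, -0.174, 0.007]
contact_force: [0.4, -0.3, -0.6]
opening: -0.0001
grip_force: 0.0
[195 165  17  20 223] [203.44843049 175.44394619]
[  0 300  31  16 385] [ 14.48051948 308.01038961]
knob [0.46263291 0.10088044 0.096     ] rel tcp [0.03182831 0.05964539]
```

View pics/w7.png

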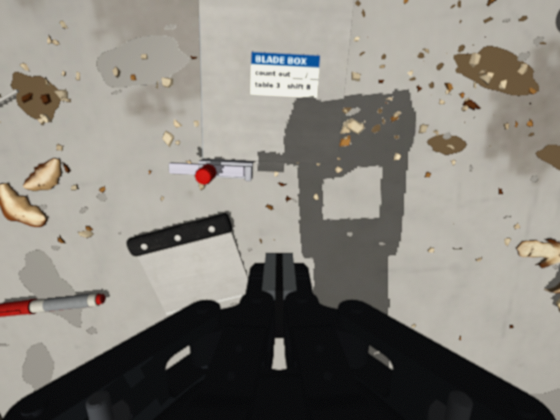

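The lid is shut (label at (285,72)), the tab at (270,160) is clear of the bolt, and the knob is at (204,174). Next I'll go down on the knob's far (+y) side.

```bash
python3 -m pendant '[[[5,-20,0],[0,0,0],0],[[6,-28,0],[0,0,0],0],[[6,-28,0],[0,0,0],0],[[6,-26,10],[0,0,0],0],[[0,0,30],[0,0,0],0],[[0,0,35],[0,0,0],0],[[0,0,35],[0,0,0],0],[[0,0,24],[0,0,0],0],[[0,0,0],[0,0,0],0],[[0,0,0],[0,0,0],0]]' |egrep 'pos|contact'
python3 - <<'E'
from h import *
o=get_obs();m=optics.camera_model("wrist");im=optics.get_image("wrist")
c=cv2.connectedComponentsWithStats(red(im))
for i in range(1,c[0]):
    if c[2][i][4]>400:print(c[2][i],c[3][i])
print(proj("w",o["tool_pos"],m),[proj("w",[.461,.102,z],m) for z in(.072,.098)])
E
```

```text
tool_pos: [0.4627, 0.1396, 0.0765]
contact_force: [2.1, 0.1, -0.0]
[ 338  250   41   51 1288] [358.71661491 275.69332298]
[277.29322237 269.30199778] [array([349.71938878, 260.68986981]), array([362.43471894, 288.4161886 ])]
```

```bash
python3 -m pendant '[[[0,0,-4],[0,0,0],0],[[0,6,0],[0,0,0],0],[[0,6,0],[0,0,0],0],[[0,2,0],[0,0,0],0],[[0,0,0],[0,0,0],0]]'|egrep 'pos|contact'; for i in 1 2 3 4 5; do python3 -m pendant '[[[0,2,0],[0,0,0],0],[[0,2,0],[0,0,0],0],[[0,0,0],[0,0,0],0]]'|egrep 'pos|contact'; done
```

```text
tool_pos: [0.4635, 0.1255, 0.0846]
contact_force: [-0.7, -0.3, 0.7]
tool_pos: [0.4628, 0.1222, 0.0841]
contact_force: [0.0, 1.0, 0.9]
tool_pos: [0.4622, 0.118, 0.0838]
contact_force: [0.3, 1.3, 2.5]
tool_pos: [0.4617, 0.1139, 0.0837]
contact_force: [-0.9, 1.7, 0.8]
tool_pos: [0.4611, 0.1099, 0.0836]
contact_force: [-0.6, 2.4, 1.3]
tool_pos: [0.4606, 0.1059, 0.0836]
contact_force: [-0.8, 1.7, 0.9]
```

```bash
for i in 1 2; do python3 -m pendant '[[[0,2,0],[0,0,0],0],[[0,2,0],[0,0,0],0],[[0,0,0],[0,0,0],0]]'|egrep 'pos|contact'; done; python3 -m pendant '[[[0,2,0],[0,0,0],0],[[0,0,0],[0,0,0],0]]'|egrep 'pos|contact'
```

```text
tool_pos: [0.4602, 0.1019, 0.0836]
contact_force: [-0.4, 1.9, 0.9]
tool_pos: [0.4597, 0.098, 0.0835]
contact_force: [-1.5, 1.5, -0.2]
tool_pos: [0.4595, 0.0962, 0.0836]
contact_force: [-1.6, 2.8, 0.5]
```

```bash
for i in 1 2 3; do python3 -m pendant '[[[0,0.7,0],[0,0,0],0],[[0,0,0],[0,0,0],0]]'|egrep 'pos|contact'; done
```

```text
tool_pos: [0.4595, 0.0959, 0.0836]
contact_force: [-1.4, 4.6, -0.7]
tool_pos: [0.4595, 0.0958, 0.0836]
contact_force: [-1.2, 5.2, -0.1]
tool_pos: [0.4594, 0.0956, 0.0837]
contact_force: [-1.1, 9.0, -0.1]
```

The bolt is at the stop (9 N with almost no travel). I'll back off and verify.

```bash
python3 -m pendant '[[[0,-6,0],[0,0,0],0],[[0,-14,0],[0,0,0],0],[[0,0,-30],[0,0,0],0],[[0,0,-40],[0,0,0],0],[[-6,20,-40],[0,0,0],0],[[-6,28,-21],[0,0,0],0],[[-6,28,0],[0,0,0],0],[[-5,6,0],[0,0,0],0],[[0,0,0],[0,0,0],0],[[0,0,0],[0,0,0],0]]' | egrep 'pos|contact|rot'
python3 - <<'E'
from h import *
import json
m=optics.camera_model("wrist");im=optics.get_image("wrist");m7=json.load(open("w7.json"))
c=cv2.connectedComponentsWithStats(red(im))
for i in range(1,c[0]):
    if 120<c[2][i][4]<300:
        k=plane("w",*(c[3][i]-[-.2,1.2]),.096,m);print("knob",k,c[3][i])
# label & lid: dark-blue label centroid on z=.057, now vs w7 (same lid state)
def lab(img,mm):
    h=cv2.cvtColor(img,cv2.COLOR_RGB2HSV);k=((abs(h[...,0].astype(int)-108)<12)&(h[...,1]>130)).astype(np.uint8)
    q=cv2.connectedComponentsWithStats(k);i=1+np.argmax(q[2][1:,4]);r=cv2.minAreaRect(np.argwhere(q[1]==i)[:,::-1].astype(np.float32))
    p=[plane("w",*x,.057,mm)[:2] for x in cv2.boxPoints(r)];p=np.array(p)
    d=max((p[1]-p[0],p[2]-p[1]),key=np.linalg.norm);d=d*np.sign(d[1]);return p.mean(0),np.arctan2(*d[::-1])-np.pi/2
a=lab(im,m);b=lab(cv2.imread("pics/w7.png")[:,:,::-1].copy(),m7);print("label now",a,"w7",b)
y=a[1];ey=np.array([-np.sin(y),np.cos(y)]);ey13=np.array([np.sin(.13),np.cos(.13)])
k7=np.array([.46263,.10088]);print("knob moved along box y mm",1e3*((k[:2]-a[0])@ey13-(k7-b[0])@ey13),"knob y from label",1e3*(k[:2]-a[0])@ey13)
cv2.imwrite("pics/w8.png",cv2.resize(np.ascontiguousarray(im[60:260,120:400,::-1]),(784,560)))
E
```

```text
tool_pos: [0.4302, 0.0365, 0.2111]
tool_rot: [3.136, -0.176, -0.0]
contact_force: [0.2, -0.1, 0.0]
knob [0.45847146 0.07353231 0.096     ] [229.6419214 177.1441048]
label now (array([0.54875824, 0.02222594]), np.float64(-0.15838536688739668)) w7 (array([0.54872486, 0.02199989]), np.float64(-0.16703047977492913))
knob moved along box y mm -27.884491946826724 knob y from label 39.16918792306919
```

View pics/w8.png

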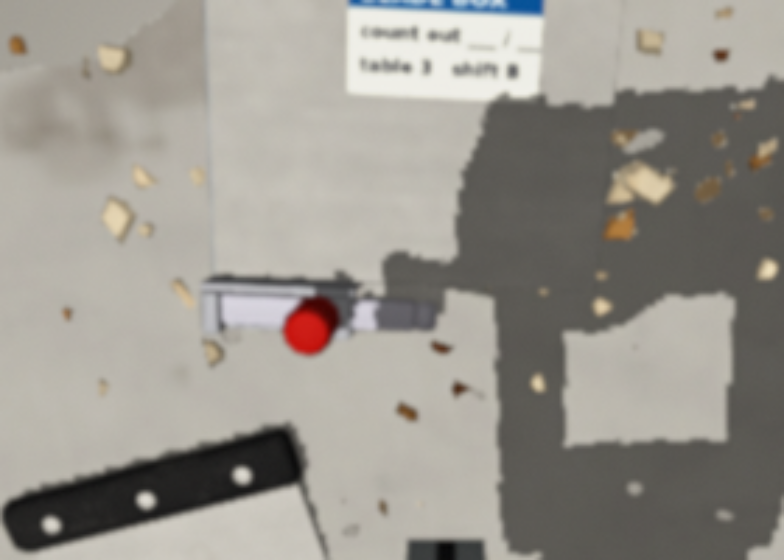

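The bolt travelled the full 28 mm (27.9 measured) and lies across the tab, with its tip at crop (435,315). The box did not move during this push and the robot is clear, so I'll hand it in.

```bash
python3 -c "
from station import ctrl;print(ctrl.finish_job())"
```

```text
the job is handed in; nothing more can be done
None
```

I drew the bolt back, shut the lid and shot the bolt fully home over the tab, then handed the job in; the box turned slightly while I drew the bolt, its front edge shifting about 2–3 mm.

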